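Test a gold bar with the trigger analyser

TASK

Test the yellow gold bar with the pistol-shaped metal analyser: lay the bar flat on the stage plate, centred between the two low blue stops, slide it gently (under 10 N) end-on up to the analyser's nose until it touches and the brass contact pin is pushed home, and let go of it. Then squeeze the red trigger fully against the grip, keep it squeezed for two seconds and let it go, with the bar still lying in place against the nose. The analyser slides on its cradle if pushed hard, so pinch grip and trigger together rather than pushing it back off the bar, never squeeze the trigger without the bar at the nose, and leave the other two bars and the dish where they are.

Things in the scene. Friction and masses are not known exactly. Their poses are not given: they have to be found in the camera images.
- stand: fixed dark steel stand carrying the stage plate and, on a stiff slide, the analyser. Origin on the table under the middle of the nose's range; +y points out of the nose along the barrel, the grip sticks out to -x, z up. The stand spans y -275 to 83, x -55 to 55 mm. Where the analyser sits along y is not given: its nose face is anywhere from y = -12 to +12 mm, and it slips if pushed with over 12 N
- stage (a point): middle of the aluminium stage plate's top, between the stops, 45 mm above the table, 42 mm from the stand's origin along +y. Axes as the stand's. Plate 110 (x) x 103 mm, y from -62 to 41 mm. Two blue stops on it, 8 mm wide, 4 mm high, run along y from -30 to 30 mm, inner faces at x = -17 and +17 mm
- contact_pin (a joint): travel (m) of the soft sprung brass pin, 8 mm thick, 57 mm above the table, in the middle of the nose's flat steel face (36 mm wide, 47 to 70 mm above the table): 0 = out, 5 mm proud of the face; 0.005 = pushed home, flush (0.15 N, a resting bar holds it). A bar touching the face has its origin 20 mm from it along y
- trigger (a joint): angle (rad) of the red trigger: 0 released, 0.26 squeezed home; 6 N rising to 14 N. Analyser: grey and yellow pistol lying on its side, barrel 78 mm wide, 230 mm long with nose, top 91 mm above the table. Trigger: lever 80 long, 10 thick, 22 mm high on the grip's nose side, hinged upright at x = -45 mm by the barrel, free end swinging out; press it about x = -95 mm
- grip_line (a point): fixed point of the stand, 57 mm above the table at x = -95 mm (where to squeeze), y = -110 mm: the middle of the black grip if the nose face were at y = 0; the grip is off from it along y just as the nose is. Grip: level bar along x from -38 to -150 mm, 28 mm thick in y, 34 mm high, free beneath. Over grip and trigger here 54 mm released, 41 mm squeezed
- board: fixed blue sorting board 190 x 210 x 8 mm on which the three bars start; origin at the centre of its underside
- gold_bar: the yellow (gold-coloured) metal bar, 22 (x) x 40 (y, its long axis) x 18 mm high, about 130 g; origin at the centre of its underside; both ends alike
- silver_bar: bystander: silver-grey metal bar, 22 (x) x 40 (y, its long axis) x 18 mm high, about 130 g; origin at the centre of its underside; both ends alike
- copper_bar: bystander: reddish copper metal bar, 22 (x) x 40 (y, its long axis) x 18 mm high, about 130 g; origin at the centre of its underside; both ends alike
- dish: bystander: small white porcelain dish, 76 mm across, 30 mm high; origin at the centre of its underside
Not all that is in view belongs to the job. Of the things like the gold_bar, leave any that is black or green; of the rest the larger one is meant.

How it is judged:
By the outcome, as a careful person would: the job done as asked, in the order asked, and still so for the second after the job is handed in, with the robot touching nothing.
It also fails if it takes over 64 s, if anything falls off the work surface, if the arm or the gripper's body presses on something with over 40 N, if the wrist force passes 120 N, or if a joint passes its speed limit or range.

ROBOT

A 7-joint arm with a two-finger parallel gripper is mounted at the origin on the work surface. World frame = base frame: x ahead of the robot, y to its left, z up, the work surface at z = 0. Lengths are in m, angles in rad, forces in N, time in s.
With the tool pointing down it reaches from about 0.4 to 0.85 m from the base axis. Payload 10.4 kg.
Tool frame: the origin (TCP) lies at the very end of the fingers, on their centre line; the grasp point (between the pads) lies 19 mm behind it; z points along the fingers, y is the line along which they close (so a half turn about z gives the same grasp; the last joint's range is limited). The gripper opens to 87 mm and grips with 3 to 60 N. Pads are 19 mm wide; open, the fingers measure 117 mm over their backs; the gripper's body (75 mm by 190 mm) begins 51 mm behind the grasp point.
Start: joints at [1.234, 0.332, -0.065, 1.46, 0.022, 1.35, -0.088], TCP at [0.193, -0.594, 0.223] pointing down, gripper open.
Joint ranges: [-2.6, 2.6], [-0.5, 2.12], [-1.47, 1.34], [0.16, 2.42], [-1.27, 4.41], [0.06, 2.06], [-2.6, 2.6]. Speed limits (rad/s): [2.22, 2.22, 2.79, 2.79, 3.14, 3.14, 3.14].

INTERFACE

Orientations are given as a unit quaternion [x, y, z, w].
In Python, from bench import * gives the robot as it stands.
- The arm moves only by the tool carry_out, never from a script. Its argument "deltas" is a list of rows, each an object with "hand": the finger opening in mm, from 0 to 87; "dp": the shift along the tool's x, y, z each as a share of 250 mm, from -1 to 1, a list of three; "spin": the turn about the tool's z as a share of pi rad, from -1 to 1. In form: [{"hand": hand, "dp": [dx, dy, dz], "spin": spin}, ...]. A call has 1 to 20 rows; each row is the pose to reach, as a shift and turn from the pose commanded when the call began, along the tool's axes at that moment, turning the shorter way round; what a row does not reach only later rows make up. A row lasts 1/10 s, in which the tool goes at most 50 mm and 8.59 degrees, less where a joint would pass 70% of its speed; a pose out of reach is approached as far as the arm can. A call with a number of a shift or a turn outside -1 to 1 is refused whole. A call with a gripper value outside its range is refused whole. The fingers move at their own pace and stop on an object; "force" is the grip in N (left out, the last holds). Time passes only in rows, so rows that repeat a pose let the fingers close. It gives the time, the measured TCP pose, the force, the opening and the grip force at its end, in the units of the state.
- read_state(): the state, without advancing time (a new reading comes with each control period).
- camera(name): name is "side" or "top"; returns the picture (420x560x3 uint8, red, green, blue); there is no depth.
- get_calibration(name): a dict with "fx", "fy", "cx", "cy" (pixels), "k1" (the pictures are not rectified: a ray, as slopes to the right and down, at radius r is drawn at 1 + k1 r^2 times it, then the intrinsics apply), "R" (3x3) and "t" (3): a world point X has camera coordinates R X + t. Camera axes: x right, y down, z forward; pixel columns grow to the right and rows downward; lengths in m; the calibration is good to about 2 mm. A picture is of the moment at which its call begins. get_calibration takes no time and is no camera call.
- close_job(): hands the job in; it is judged then, once.
The state is a dict: "time": time; "joint_positions": joint angles; "joint_vel": joint speeds; "joint_torque": joint torques, N m; "ee_pos": TCP position; "eef_rot": TCP orientation; "ft_force": force on the tool from outside, world axes, zero at the start; "torque": the same for the moment, N m; "width": finger opening in m; "grip_force": force on a finger pad.
Only numpy, scipy, OpenCV 4.12 (cv2) and the standard library are available. Lean on these libraries where they do the work, as an engineer would, in place of code of your own. Each camera call takes 0.05 s, during which the arm holds its last target. There are 200 camera calls.

## Working session

There is one attempt and no reset: what is moved stays moved. The work goes in short steps, Python scripts to look and compute and a tool call to move; the robot and the scene stay as the last step left them, time stands still between calls to the robot, and variables do not carry over. Pictures are saved under pics/ and viewed, at most 14 in all, crops included, and the job is handed in when it is done.

Besides the shell and the picture viewer there is one more tool, called after "Request:" as name(argument=value, ...) on one line, values as JSON. carry_out: Moves the arm, as the interface text tells. Its arguments: {"type":"object","properties":{"deltas":{"type":"array","items":{"type":"object","properties":{"hand":{"type":"number"},"dp":{"type":"array","items":{"type":"number","minimum":-1,"maximum":1}},"spin":{"type":"number","minimum":-1,"maximum":1}}}},"force":{"type":"number"}},"required":["deltas"]}

```bash
mkdir -p pics; ls
python3 - <<'E'
from bench import *
import cv2
for n in("top","side"):
    cv2.imwrite(f"pics/{n}0.png",camera(n)[:,:,::-1].copy()); c=get_calibration(n); print(n,c)
s=read_state(); print(s)
E
```

```text
pics
top {'fx': 530.3239514774425, 'fy': 530.3239514774425, 'cx': 274.6763032620544, 'cy': 213.1968082136968, 'k1': -0.1644513184225436, 'R': array([[-0.0099632 , -0.99990374,  0.00965632],
       [-0.9957428 ,  0.00903587, -0.09173124],
       [ 0.09163516, -0.01052915, -0.99573698]]), 't': array([0.13414892, 0.58318953, 1.46965982])}
side {'fx': 494.50018651283324, 'fy': 494.50018651283324, 'cx': 278.4497806613284, 'cy': 217.99587345143536, 'k1': 0.046473251280647165, 'R': array([[-0.89306631, -0.44970256,  0.0141482 ],
       [-0.22972283,  0.42871853, -0.87374358],
       [ 0.38685913, -0.78356112, -0.48618102]]), 't': array([0.58008699, 0.12484712, 1.02463871])}
{'time': 0.1, 'joint_positions': array([ 1.23440278,  0.33279338, -0.06465132,  1.46085084,  0.02160734,
        1.34988829, -0.08851979]), 'joint_vel': array([ 0.00175408, -0.0026929 ,  0.0001149 , -0.00206399,  0.00132377,
        0.00048381,  0.00028773]), 'joint_torque': array([ 1.93050051e-03, -6.24545002e+01,  2.48589524e-02, -3.90720248e+01,
       -6.15362730e-02,  3.66723526e-02,  8.53989263e-05]), 'ee_pos': array([ 0.19278049, -0.5941695 ,  0.22184602]), 'eef_rot': array([ 9.87720263e-01,  1.56231540e-01, -1.36031413e-04, -6.07313366e-04]), 'ft_force': array([ 0.58244301, -0.11348481, -0.00311676]), 'torque': array([-0.00145337, -0.04930823, -0.05022772]), 'grip_force': 0.0, 'width': 0.08685206848129962}
```

View pics/top0.png

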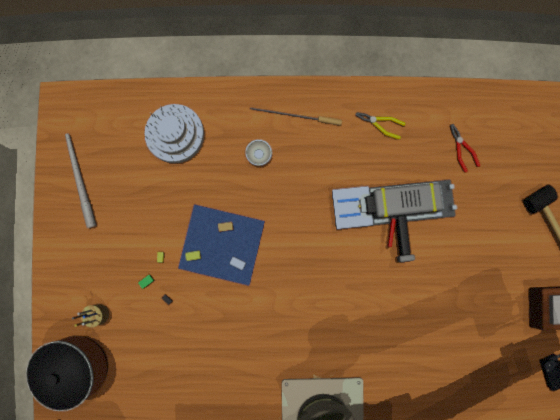

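View pics/side0.png

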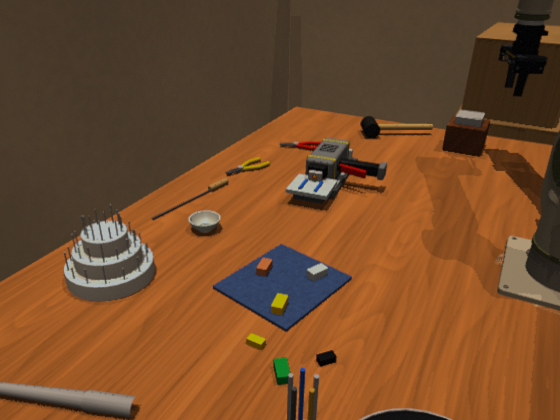

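The top view shows the gold bar on the board at (193,256), with a smaller yellow decoy at (160,257). The stage is near (352,207), and the grip points down at (403,240). In the side view the gold bar is at (280,303). Next I'll enlarge crops of these.

```bash
cat > h.py <<'E'
from bench import *
import cv2, numpy as np
def und(n,uv):
    c=get_calibration(n); u=np.array([(uv[0]-c['cx'])/c['fx'],(uv[1]-c['cy'])/c['fy']]); s=u.copy()
    for _ in range(20): s=u/(1+c['k1']*(s@s))
    return c,s
def px2w(n,uv,z):
    c,s=und(n,uv); d=c['R'].T@np.array([*s,1]); o=-c['R'].T@c['t']
    return o+d*(z-o[2])/d[2]
def w2px(n,X):
    c=get_calibration(n); p=c['R']@np.asarray(X)+c['t']; s=p[:2]/p[2]; s=s*(1+c['k1']*(s@s))
    return np.array([c['fx']*s[0]+c['cx'],c['fy']*s[1]+c['cy']])
def crop(img,x,y,w,h,k):
    r=cv2.resize(img[y:y+h,x:x+w],None,fx=k,fy=k,interpolation=cv2.INTER_CUBIC)
    for i in range(0,w,10): cv2.putText(r,str(x+i),(i*k,8),0,.3,(255,255,255)); cv2.line(r,(i*k,10),(i*k,14),(255,255,255))
    for j in range(0,h,10): cv2.putText(r,str(y+j),(0,j*k+4),0,.3,(255,255,255))
    return r
E
python3 - <<'E'
from h import *
t=cv2.imread("pics/top0.png"); s=cv2.imread("pics/side0.png")
cv2.imwrite("pics/c1.png",crop(t,325,170,133,98,6))
a=crop(t,175,200,65,60,6); b=crop(s,255,250,65,60,6); cc=crop(s,280,135,110,49,7)
cv2.imwrite("pics/c2.png",np.hstack([a,b])); cv2.imwrite("pics/c3.png",crop(s,280,135,110,75,7))
# gold bars by colour, top
for n,im in(("top",t),("side",s)):
    h=cv2.cvtColor(im,cv2.COLOR_BGR2HSV); m=cv2.inRange(h,(24,150,90),(34,255,255))
    N,_,st,ce=cv2.connectedComponentsWithStats(m)
    for i in range(1,N):
        if st[i,4]>15: print(n,ce[i],st[i])
E
```

```text
top [391.05825243 119.7184466 ] [376 117  29   9 103]
top [386.        131.2920354] [373 122  28  17 113]
top [432.81355932 196.47457627] [430 183   7  29  59]
top [384.3220339  202.49152542] [381 188   7  29  59]
side [321.18181818 157.03030303] [308 155  27   6  33]
side [253.06578947 163.59210526] [242 158  27  11  76]
side [279.19496855 300.33962264] [271 293  17  15 159]
side [255.8487395  338.52941176] [247 333  19  12 119]
```

View pics/c1.png

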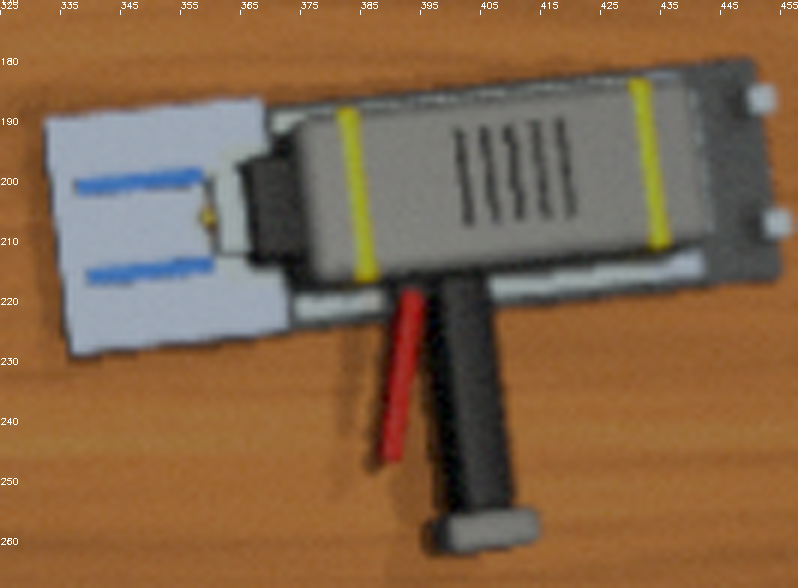

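View pics/c2.png

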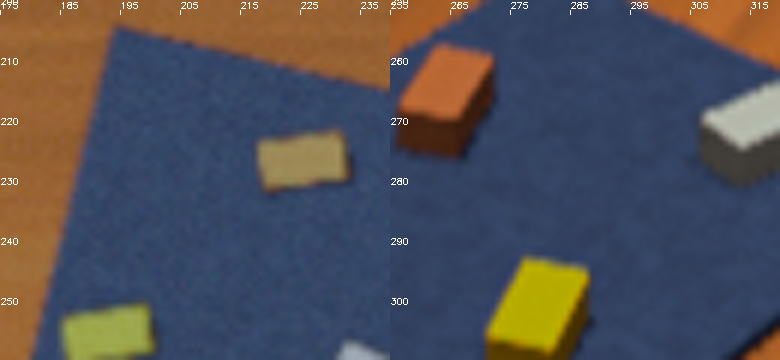

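View pics/c3.png

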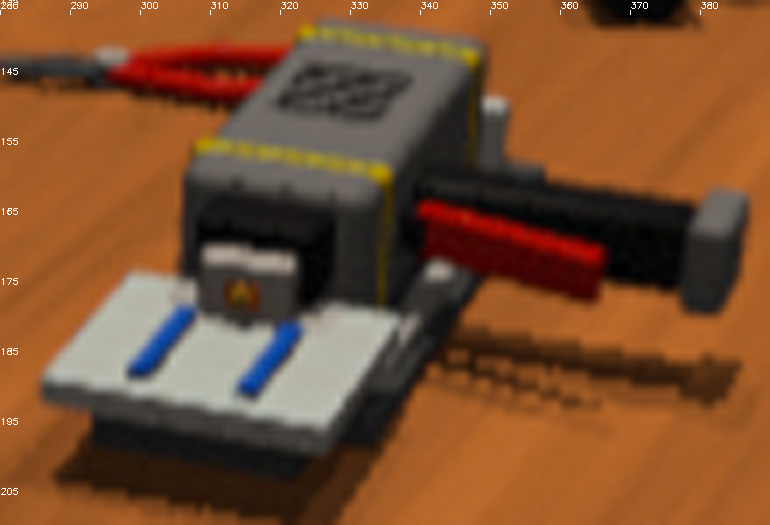

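The crops show the plate corners, in top pixels, at about (332.7,189.8), (336.8,229.3), (368.7,186.2) and (373.3,224.8). The nose's top edge runs from (360.5,198) to (362,212). The grip is centred at about (403,235) and the trigger tip at (390,247).

Run:
```python
from h import *
from scipy.optimize import least_squares
t=cv2.imread("pics/top0.png"); s=cv2.imread("pics/side0.png")
T=lambda x,y:(325+x/6-.42,170+y/6-.42); S=lambda x,y:(280+x/7-.43,135+y/7-.43)
P=[("top",T(46,119),(55,83,45)),("top",T(71,356),(-55,83,45)),("top",T(262,97),(55,-20,45)),("top",T(290,329),(-55,-20,45)),
("top",T(75,187),(21,72,49)),("top",T(203,176),(21,12,49)),("top",T(87,277),(-21,72,49)),("top",T(213,264),(-21,12,49)),
("side",S(43,378),(55,83,45)),("side",S(326,437),(-55,83,45)),("side",S(136,374),(21,72,49)),("side",S(248,390),(-21,72,49))]
def W(p,q):
    c,sn=np.cos(p[2]),np.sin(p[2]); q=np.array(q)/1e3
    return np.array([p[0]+c*q[0]-sn*q[1],p[1]+sn*q[0]+c*q[1],q[2]])
f=lambda p:np.concatenate([w2px(n,W(p,q))-u for n,u,q in P])
r=least_squares(f,[.6,-.1,0],loss='soft_l1'); p=r.x; print("stand",p,np.degrees(p[2])); print(np.round(f(p).reshape(-1,2),1).tolist())
def loc(n,uv,z):
    X=px2w(n,uv,z)[:2]-p[:2]; c,sn=np.cos(p[2]),np.sin(p[2]); return np.round(1e3*np.array([c*X[0]+sn*X[1],-sn*X[0]+c*X[1]]),1)
print("nose",loc("top",T(213,172),.070),loc("top",T(222,252),.070))
print("nose side",loc("side",S(203,250),.070),loc("side",S(297,262),.070))
print("grip L/R",loc("top",T(432,400),.074),loc("top",T(503,400),.074),"trig",loc("top",T(384,460),.068),loc("top",T(403,460),.068))
print("stage",W(p,(0,42,45)))
h=cv2.cvtColor(t,cv2.COLOR_BGR2HSV); print("hsv",h[256,193],h[227,225])
m=cv2.inRange(h,(27,90,80),(40,255,255))
b=None
for n,mm in(("top",m),("side",cv2.inRange(cv2.cvtColor(s,cv2.COLOR_BGR2HSV),(24,150,110),(34,255,255)))):
  for c in cv2.findContours(mm,0,2)[0]:
    if cv2.contourArea(c)>40:
        q=cv2.boxPoints(cv2.minAreaRect(c)); ctr=cv2.minAreaRect(c)[0]
        w=np.array([px2w(n,k,.026)[:2] for k in q]); print(n,ctr,px2w(n,ctr,.026).round(4),[np.linalg.norm(w[i]-w[i-1]).round(4) for i in range(2)],[np.degrees(np.arctan2(*(w[i]-w[i-1])[::-1])).round(1) for i in range(2)])
a=crop(t,178,240,40,30,9);cv2.imwrite("pics/c4.png",np.hstack([a,crop(s,262,285,40,30,9)]))
```

```text
stand [ 0.60069596 -0.12018752  0.09907938] 5.676830241681656
[[-0.4, 0.4], [0.1, -0.2], [-0.4, 0.2], [-0.2, 0.3], [0.2, 0.4], [0.0, -0.0], [0.0, 0.3], [0.2, 0.2], [-0.6, -0.3], [-0.1, -1.4], [-0.0, -0.7], [-0.4, -0.2]]
nose [20.2 11.1] [-16.9  11.5]
nose side [18.   4.4] [-18.4   1.4]
grip L/R [-95.4 -76.3] [ -99.1 -109.4] trig [-120.1  -52. ] [-121.1  -60.8]
stage [ 0.59654143 -0.0783935   0.045     ]
hsv [ 34 140 170] [ 21 115 158]
top (160.0, 257.0) [0.4634 0.4531 0.026 ] [np.float64(0.0282), np.float64(0.0172)] [np.float64(0.2), np.float64(-90.3)]
top (192.58106994628906, 255.48648071289062) [0.4672 0.3605 0.026 ] [np.float64(0.0227), np.float64(0.04)] [np.float64(9.6), np.float64(-80.9)]
top (384.05206298828125, 201.93377685546875) [ 0.6139 -0.1837  0.026 ] [np.float64(0.0813), np.float64(0.0094)] [np.float64(5.2), np.float64(-83.5)]
top (432.84967041015625, 196.52310180664062) [ 0.6286 -0.3277  0.026 ] [np.float64(0.0789), np.float64(0.0114)] [np.float64(6.7), np.float64(-81.7)]
top (385.6295166015625, 130.9922332763672) [ 0.821  -0.1957  0.026 ] [np.float64(0.0846), np.float64(0.0146)] [np.float64(59.1), np.float64(-31.4)]
top (390.23211669921875, 119.24668884277344) [ 0.8563 -0.2108  0.026 ] [np.float64(0.0848), np.float64(0.0142)] [np.float64(79.6), np.float64(-12.5)]
side (255.79310607910156, 338.5172424316406) [0.4551 0.4702 0.026 ] [np.float64(0.0309), np.float64(0.0161)] [np.float64(-1.6), np.float64(-75.8)]
side (279.4000244140625, 300.2000427246094) [0.4654 0.3627 0.026 ] [np.float64(0.0217), np.float64(0.0445)] [np.float64(-10.3), np.float64(-80.3)]
```

View pics/c4.png

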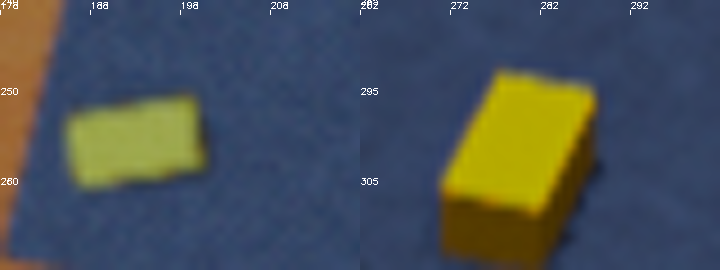

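The gold bar's top face is at (185,252)–(200,258) in the top view. It is 22 by 40 mm, yawed about 9.5°, with its centre at about (0.467, 0.361). The nose reads at roughly y = +7 to +11 mm in the stand's frame. I'll find it exactly with a guarded slide.

```bash
cat >> h.py <<'E'
from scipy.spatial.transform import Rotation as Ro
ST=np.array([0.6007,-0.1202,0.0991])
def stand(x,y,z): c,s=np.cos(ST[2]),np.sin(ST[2]); return np.array([ST[0]+c*x-s*y,ST[1]+s*x+c*y,z])
def tolocal(X): c,s=np.cos(ST[2]),np.sin(ST[2]); d=np.array(X)[:2]-ST[:2]; return np.array([c*d[0]+s*d[1],-s*d[0]+c*d[1]])*1e3
def go(*targets):
    """target=(x,y,z,yaw of tool y in deg); prints dp and spin from measured pose"""
    s=read_state(); R=Ro.from_quat(s['eef_rot']).as_matrix(); y=np.degrees(np.arctan2(R[1,1],R[0,1]))
    print("t",s['time'],"pos",s['ee_pos'].round(4),"yaw",y.round(2),"tilt",R[2,:2].round(4),"F",s['ft_force'].round(2),"w",round(s['width'],4),"g",s['grip_force'])
    for T in targets:
        d=R.T@(np.array(T[:3])-s['ee_pos'])/.25; a=(T[3]-y+90)%180-90
        print("dp",d.round(4).tolist(),"spin",round(-a/180,4))
E
python3 - <<'E'
from h import *
go((.40,-.42,.22,-45),(.56,-.1,.22,-20),(.467,.361,.12,9.5))
E
```

```text
t 0.1 pos [ 0.1928 -0.5942  0.2218] yaw -72.02 tilt [-0.0001 -0.0012] F [ 0.58 -0.11 -0.  ] w 0.0869 g 0.0
dp [1.0034, -0.4068, 0.0078] spin -0.1501
dp [2.0072, -1.4268, 0.009] spin -0.289
dp [2.2225, -3.2951, 0.4113] spin -0.4529
```

Request:
carry_out(deltas=[{"hand": 60, "dp": [1, -0.4, 0], "spin": -0.15}, {"hand": 60, "dp": [1, -0.4, 0], "spin": -0.15}, {"hand": 60, "dp": [1, -0.4, 0], "spin": -0.15}, {"hand": 60, "dp": [1, -0.4, 0], "spin": -0.15}, {"hand": 60, "dp": [1, -0.4, 0], "spin": -0.15}, {"hand": 60, "dp": [1, -0.4, 0], "spin": -0.15}])

```text
time: 0.7
ee_pos: [0.4042, -0.4175, 0.2224]
eef_rot: [0.923, 0.386, 0.001, -0.001]
ft_force: [-0.5, 0.2, 0.7]
width: 0.0607
grip_force: 0.0
```

```bash
python3 -c "
from h import *
go((.54,-.22,.2,-45),(.56,0.03,.2,-15),(.467,.361,.12,9.5))"
```

```text
t 0.7 pos [ 0.4042 -0.4175  0.2224] yaw -44.64 tilt [ 0.0022 -0.0002] F [-0.52  0.15  0.66] w 0.0607 g 0.0
dp [0.9436, -0.1684, 0.0919] spin 0.002
dp [1.7114, -0.8141, 0.0937] spin -0.1646
dp [2.3914, -2.0089, 0.4155] spin -0.3008
```

Request:
carry_out(deltas=[{"hand": 60, "dp": [1, -0.25, 0], "spin": -0.15}, {"hand": 60, "dp": [1, -0.25, 0], "spin": -0.15}, {"hand": 60, "dp": [1, -0.25, 0], "spin": -0.15}, {"hand": 60, "dp": [1, -0.25, 0], "spin": -0.15}, {"hand": 60, "dp": [1, -0.8, 0], "spin": -0.3}, {"hand": 60, "dp": [1, -1, 0.2], "spin": -0.3}, {"hand": 60, "dp": [1, -1, 0.2], "spin": -0.3}, {"hand": 60, "dp": [1, -1, 0.2], "spin": -0.3}, {"hand": 60, "dp": [1, -1, 0.2], "spin": -0.3}])

```text
time: 1.6
ee_pos: [0.3972, -0.0655, 0.171]
eef_rot: [0.648, 0.762, -0.001, -0.001]
ft_force: [-0.1, -0.7, -1.0]
width: 0.06
grip_force: 0.0
```

```bash
python3 -c "
from h import *
go((.467,.361,.12,9.5))"
```

```text
t 1.6 pos [ 0.3972 -0.0655  0.171 ] yaw 9.2 tilt [-0.0002 -0.0028] F [-0.06 -0.72 -1.01] w 0.06 g 0.0
dp [1.6396, 0.5488, 0.202] spin -0.0017
```

Request:
carry_out(deltas=[{"hand": 60, "dp": [0.82, 0.27, 0.1], "spin": 0}, {"hand": 60, "dp": [0.82, 0.27, 0.1], "spin": 0}, {"hand": 60, "dp": [0.82, 0.27, 0.1], "spin": 0}, {"hand": 60, "dp": [0.82, 0.27, 0.1], "spin": 0}, {"hand": 60, "dp": [0.82, 0.27, 0.1], "spin": 0}])

```text
time: 2.1
ee_pos: [0.4346, 0.1491, 0.1476]
eef_rot: [0.648, 0.762, 0.001, -0.001]
ft_force: [-0.7, -0.8, -1.1]
width: 0.0601
grip_force: 0.0
```

Request:
carry_out(deltas=[{"hand": 60, "dp": [0.81, 0.28, 0.1], "spin": 0}, {"hand": 60, "dp": [0.81, 0.28, 0.1], "spin": 0}, {"hand": 60, "dp": [0.81, 0.28, 0.1], "spin": 0}, {"hand": 60, "dp": [0.81, 0.28, 0.1], "spin": 0}, {"hand": 60, "dp": [0.81, 0.28, 0.1], "spin": 0}, {"hand": 60, "dp": [0.81, 0.28, 0.1], "spin": 0}, {"hand": 60, "dp": [0.81, 0.28, 0.1], "spin": 0}])

```text
time: 2.8
ee_pos: [0.4724, 0.3546, 0.1221]
eef_rot: [0.65, 0.76, -0.001, -0.0]
ft_force: [0.8, -0.7, -0.7]
width: 0.0602
grip_force: 0.0
```

```bash
python3 -c "
from h import *
cv2.imwrite('pics/s1.png',crop(camera('side')[:,:,::-1].copy(),220,210,110,110,5))
go((.467,.361,.016,9.5))"
```

```text
t 2.85 pos [0.4727 0.3539 0.1223] yaw 8.89 tilt [-0.0011 -0.0002] F [ 0.67 -0.54  0.35] w 0.06 g 0.0
dp [0.0321, -0.0181, 0.4252] spin -0.0034
```

View pics/s1.png

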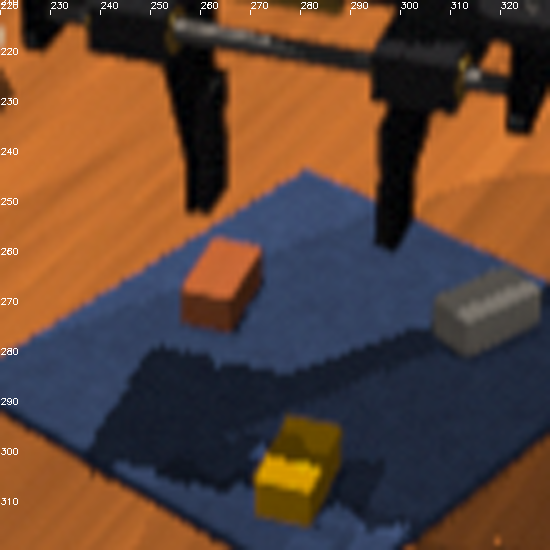

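The side crop shows the fingers hanging above the bar, whose top is at about (280,298), and well clear of the copper and silver bars. Descending.

Request:
carry_out(deltas=[{"hand": 60, "dp": [0.032, -0.018, 0.2], "spin": -0.003}, {"hand": 60, "dp": [0.032, -0.018, 0.3], "spin": -0.003}, {"hand": 60, "dp": [0.032, -0.018, 0.38], "spin": -0.003}, {"hand": 60, "dp": [0.032, -0.018, 0.422], "spin": -0.003}, {"hand": 60, "dp": [0.032, -0.018, 0.422], "spin": -0.003}, {"hand": 60, "dp": [0.032, -0.018, 0.422], "spin": -0.003}])

```text
time: 3.45
ee_pos: [0.4673, 0.3622, 0.0181]
eef_rot: [0.646, 0.763, 0.001, 0.0]
ft_force: [0.3, -0.1, 0.6]
width: 0.0599
grip_force: 0.0
```

```bash
python3 -c "
from h import *
go((.467,.361,.0155,9.5))"
```

```text
t 3.45 pos [0.4673 0.3622 0.0181] yaw 9.46 tilt [0.0002 0.0012] F [ 0.27 -0.12  0.58] w 0.0599 g 0.0
dp [-0.0045, -0.002, 0.0104] spin -0.0002
```

Request:
carry_out(deltas=[{"hand": 60, "dp": [-0.003, 0, 0.008], "spin": 0}, {"hand": 30, "dp": [-0.003, 0, 0.008], "spin": 0}, {"hand": 15, "dp": [-0.003, 0, 0.008], "spin": 0}, {"hand": 15, "dp": [-0.003, 0, 0.008], "spin": 0}, {"hand": 15, "dp": [-0.003, 0, 0.008], "spin": 0}, {"hand": 15, "dp": [-0.003, 0, 0.008], "spin": 0}, {"hand": 15, "dp": [-0.003, 0, 0.008], "spin": 0}], force=15)

```text
time: 4.15
ee_pos: [0.4666, 0.3618, 0.015]
eef_rot: [0.646, 0.763, 0.0, 0.0]
ft_force: [-0.2, 0.4, 0.5]
width: 0.0219
grip_force: 15.0
```

```bash
python3 -c "
from h import *
go((.467,.361,.12,9.5))"
```

```text
t 4.15 pos [0.4666 0.3618 0.015 ] yaw 9.52 tilt [0.     0.0001] F [-0.18  0.39  0.5 ] w 0.0219 g 14.99984934926033
dp [-0.0035, 0.0009, -0.4199] spin 0.0001
```

Request:
carry_out(deltas=[{"hand": 15, "dp": [0, 0, -0.2], "spin": 0}, {"hand": 15, "dp": [0, 0, -0.45], "spin": 0}, {"hand": 15, "dp": [0, 0, -0.45], "spin": 0}, {"hand": 15, "dp": [-0.5, 0.2, -0.45], "spin": 0.01}, {"hand": 15, "dp": [-0.9, 0.25, -0.45], "spin": 0.02}, {"hand": 15, "dp": [-0.9, 0.25, -0.45], "spin": 0.02}, {"hand": 15, "dp": [-0.9, 0.25, -0.45], "spin": 0.02}, {"hand": 15, "dp": [-0.9, 0.25, -0.45], "spin": 0.02}])

```text
time: 4.95
ee_pos: [0.5666, 0.1457, 0.1269]
eef_rot: [0.671, 0.741, -0.001, 0.001]
ft_force: [0.6, 0.5, -1.3]
width: 0.0217
grip_force: 15.0
```

```bash
python3 -c "
from h import *
go((*stand(0,54,.10),5.68),(*stand(0,52,.07),5.68))"
```

```text
t 4.95 pos [0.5666 0.1457 0.1269] yaw 5.71 tilt [-0.0018 -0.0004] F [ 0.6   0.48 -1.26] w 0.0217 g 15.000265091657639
dp [214.9281, 0.1505, -0.2723] spin 0.0002
dp [206.9283, 0.1461, -0.1381] spin 0.0002
```

```bash
sed -i 's/^def stand(x,y,z):/def stand(x,y,z):\n    x,y=x\/1e3,y\/1e3;/' h.py; python3 -c "
from h import *
go((*stand(0,54,.08),5.68))"
```

```text
t 4.95 pos [0.5666 0.1457 0.1269] yaw 5.71 tilt [-0.0018 -0.0004] F [ 0.6   0.48 -1.26] w 0.0217 g 15.000265091657639
dp [-0.8554, 0.0299, 0.1891] spin 0.0002
```

Request:
carry_out(deltas=[{"hand": 15, "dp": [-0.5, 0.02, 0], "spin": 0}, {"hand": 15, "dp": [-0.855, 0.03, 0.05], "spin": 0}, {"hand": 15, "dp": [-0.855, 0.03, 0.1], "spin": 0}, {"hand": 15, "dp": [-0.855, 0.03, 0.1], "spin": 0}, {"hand": 15, "dp": [-0.855, 0.03, 0.18], "spin": 0}, {"hand": 15, "dp": [-0.855, 0.03, 0.18], "spin": 0}, {"hand": 15, "dp": [-0.855, 0.03, 0.18], "spin": 0}, {"hand": 15, "dp": [-0.855, 0.03, 0.18], "spin": 0}, {"hand": 15, "dp": [-0.855, 0.03, 0.18], "spin": 0}])

```text
time: 5.85
ee_pos: [0.5955, -0.0599, 0.0835]
eef_rot: [0.669, 0.743, 0.001, 0.0]
ft_force: [0.4, 0.1, -1.6]
width: 0.022
grip_force: 15.0
```

```bash
python3 -c "
from h import *
t=crop(camera('top')[:,:,::-1].copy(),325,170,70,70,5);s=crop(camera('side')[:,:,::-1].copy(),270,120,80,70,5)
cv2.imwrite('pics/s2.png',np.hstack([t,s]))
go((*stand(0,54,.054),5.68))"
```

```text
t 5.95 pos [ 0.5953 -0.0606  0.0832] yaw 6.01 tilt [-0.0003  0.001 ] F [-0.71 -0.4  -1.71] w 0.022 g 14.999705404043198
dp [-0.0234, -0.0025, 0.117] spin 0.0018
```

View pics/s2.png

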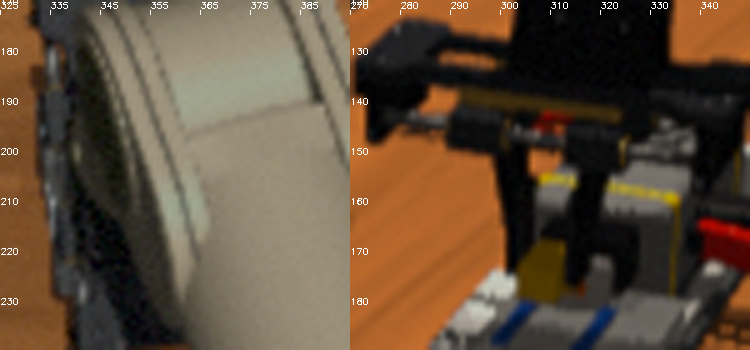

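```bash
python3 -c "
from h import *
for d in((11,20,-7),(-11,20,-7),(11,20,11)):
    l=tolocal([.5953,-.0606]); print(d,w2px('side',stand(l[0]+d[0],l[1]+d[1],.0832+d[2]/1e3)).round(1))
print(l,w2px('side',stand(21,72,.049)),w2px('side',stand(-21,72,.049)))
"
```

```text
(11, 20, -7) [301.9 179.5]
(-11, 20, -7) [310.2 180.9]
(11, 20, 11) [302.2 172.9]
[ 0.5231917  59.84184381] [298.97863296 187.32772052] [314.55466345 190.07482297]
```

Request:
carry_out(deltas=[{"hand": 15, "dp": [-0.023, -0.002, 0.06], "spin": 0}, {"hand": 15, "dp": [-0.023, -0.002, 0.09], "spin": 0}, {"hand": 15, "dp": [-0.023, -0.002, 0.105], "spin": 0.001}, {"hand": 15, "dp": [-0.023, -0.002, 0.105], "spin": 0.001}, {"hand": 15, "dp": [-0.023, -0.002, 0.105], "spin": 0.001}])

```text
time: 6.45
ee_pos: [0.5952, -0.0672, 0.0563]
eef_rot: [0.671, 0.742, 0.0, -0.0]
ft_force: [-0.3, -0.4, -1.5]
width: 0.0217
grip_force: 15.0
```

```bash
python3 -c "
from h import *
go((*stand(0,54,.052),5.68))"
```

```text
t 6.45 pos [ 0.5952 -0.0672  0.0563] yaw 5.75 tilt [0.0002 0.    ] F [-0.3  -0.36 -1.55] w 0.0217 g 14.99969333410263
dp [0.0028, 0.0011, 0.0172] spin 0.0004
```

Request:
carry_out(deltas=[{"hand": 15, "dp": [0.002, 0, 0.006], "spin": 0}, {"hand": 15, "dp": [0.002, 0, 0.011], "spin": 0}, {"hand": 15, "dp": [0.002, 0, 0.014], "spin": 0}, {"hand": 15, "dp": [0.002, 0, 0.014], "spin": 0}])

```text
time: 6.85
ee_pos: [0.595, -0.0669, 0.0527]
eef_rot: [0.671, 0.742, -0.0, 0.0]
ft_force: [0.3, 0.7, -0.9]
width: 0.0221
grip_force: 15.0
```

Request:
carry_out(deltas=[{"hand": 15, "dp": [0, 0, 0.003], "spin": 0}, {"hand": 15, "dp": [0, 0, 0.003], "spin": 0}])

```text
time: 7.05
ee_pos: [0.5951, -0.0669, 0.052]
eef_rot: [0.671, 0.742, -0.0, 0.0]
ft_force: [-0.9, -0.2, -1.3]
width: 0.0218
grip_force: 15.0
```

Request:
carry_out(deltas=[{"hand": 15, "dp": [0, 0, 0.003], "spin": 0}, {"hand": 15, "dp": [0, 0, 0.003], "spin": 0}])

```text
time: 7.25
ee_pos: [0.5951, -0.0669, 0.052]
eef_rot: [0.671, 0.742, -0.0, 0.0]
ft_force: [-2.8, 0.3, 7.3]
width: 0.0219
grip_force: 15.0
```

Request:
carry_out(deltas=[{"hand": 15, "dp": [0, 0, 0.002], "spin": 0}, {"hand": 15, "dp": [0, 0, 0.002], "spin": 0}])

```text
time: 7.45
ee_pos: [0.5951, -0.0669, 0.052]
eef_rot: [0.671, 0.742, -0.0, 0.0]
ft_force: [-6.1, -1.0, 11.8]
width: 0.0215
grip_force: 15.0
```

Request:
carry_out(deltas=[{"hand": 15, "dp": [0, 0, -0.004], "spin": 0}, {"hand": 50, "dp": [0, 0, -0.004], "spin": 0}, {"hand": 50, "dp": [0, 0, -0.004], "spin": 0}, {"hand": 50, "dp": [0, 0, -0.004], "spin": 0}, {"hand": 50, "dp": [0, 0, -0.2], "spin": 0}, {"hand": 50, "dp": [0, 0, -0.4], "spin": 0}, {"hand": 50, "dp": [0.6, 0, -0.6], "spin": 0}, {"hand": 50, "dp": [0.8, 0, -0.6], "spin": 0}, {"hand": 50, "dp": [0.8, 0, -0.6], "spin": 0}, {"hand": 50, "dp": [0.8, 0, -0.6], "spin": 0}, {"hand": 50, "dp": [0.8, 0, -0.6], "spin": 0}, {"hand": 50, "dp": [0.8, 0, -0.6], "spin": 0}])

```text
time: 8.65
ee_pos: [0.5747, 0.1342, 0.2012]
eef_rot: [0.669, 0.743, 0.0, 0.0]
ft_force: [0.0, -0.6, -0.4]
width: 0.05
grip_force: 0.0
```

```bash
python3 -c "
from h import *
t=crop(camera('top')[:,:,::-1].copy(),325,175,55,60,7);s=crop(camera('side')[:,:,::-1].copy(),280,145,58,60,7)
cv2.imwrite('pics/s3.png',np.hstack([t,s]))
go((*stand(0,54,.054),5.68))"
```

```text
t 8.75 pos [0.5753 0.1305 0.2002] yaw 5.66 tilt [-0.001  -0.0006] F [ 0.42 -0.83 -0.07] w 0.0499 g 0.0
dp [-0.7912, 0.0025, 0.5856] spin -0.0001
```

View pics/s3.png

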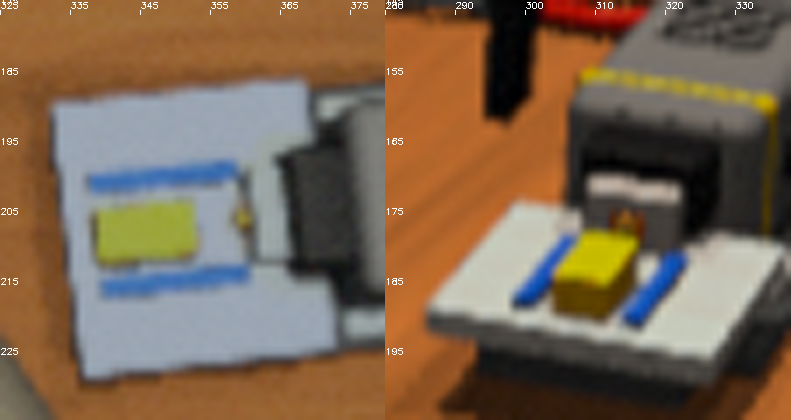

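```bash
python3 -c "
from h import *
T=lambda x,y:(325+x/7-.43,175+y/7-.43); S=lambda x,y:(280+(x-385)/7-.43,145+y/7-.43)
L=lambda n,u,z:tolocal(px2w(n,u,z)).round(1)
print('bar top corners',[L('top',T(*q),.063) for q in((94,212),(193,200),(98,265),(198,257))])
print('stops inner',[L('top',T(*q),.049) for q in((90,191),(238,178),(101,280),(249,268))])
print('side bar',[L('side',S(*q),.063) for q in((556,270),(607,284),(637,240),(587,230))],[L('side',S(*q),.045) for q in((553,303),(604,318))])
print('side stops inner',[L('side',S(*q),.049) for q in((527,303),(624,317),(575,240),(672,250))])
print('nose side top/bottom',[L('side',S(*q),z) for q,z in (((588,199),.07),((682,208),.07),((683,250),.047))])
print('nose top',[L('top',T(*q),z) for q,z in (((245,180),.07),((252,262),.07),((245,180),.047))])
for X in((18,10,70),(-18,10,70),(18,0,70),(-18,0,70)):
  for n in('top','side'):
    u=w2px(n,stand(X[0],X[1],X[2]/1e3)); print(X,n,((u[0]-(325 if n=='top' else 280)+.43)*7+(0 if n=='top' else 385)).round(),((u[1]-(175 if n=='top' else 145)+.43)*7).round())
"
```

```text
bar top corners [array([ 9.2, 73.3]), array([ 9.7, 33.6]), array([-11.8,  74.3]), array([-13. ,  34.4])]
stops inner [array([19.1, 71.9]), array([17.9, 12.1]), array([-16.8,  71.8]), array([-18.5,  12.1])]
side bar [array([ 8.1, 71.5]), array([-12.8,  75.7]), array([-11.4,  34.9]), array([ 8.6, 33.5])] [array([11.6, 62.4]), array([-9.8, 67.3])]
side stops inner [array([17.9, 74.1]), array([-18.6,  71.6]), array([19. , 14.4]), array([-17.9,   8.8])]
nose side top/bottom [array([12.5, 21.4]), array([-22.6,  15.6]), array([-20.6,   3. ])]
nose top [array([14.7, 13.2]), array([-17.8,  14.5]), array([17.,  9.])]
(18, 10, 70) top 252.0 171.0
(18, 10, 70) side 583.0 185.0
(-18, 10, 70) top 263.0 261.0
(-18, 10, 70) side 674.0 200.0
(18, 0, 70) top 277.0 168.0
(18, 0, 70) side 592.0 176.0
(-18, 0, 70) top 288.0 259.0
(-18, 0, 70) side 682.0 190.0
```

The bar lies flat at about x = −1.8, y = 54 mm in the stand frame, parallel to the stops. In the top crop its top corners are at (94,212) and (198,257), and the pin is at (243,218). I'll regrasp it lightly, shift it +1.8 mm in x, and slide it in.

```bash
python3 -c "
from h import *
print(tolocal([.5951,-.0669]))
go((.5951,-.0669,.08,5.7),(.5951,-.0669,.053,5.7))"
```

```text
[-0.29913562 53.59254163]
t 8.75 pos [0.5753 0.1305 0.2002] yaw 5.66 tilt [-0.001  -0.0006] F [ 0.42 -0.83 -0.07] w 0.0499 g 0.0
dp [-0.7929, 0.0013, 0.4816] spin -0.0002
dp [-0.7928, 0.0013, 0.5896] spin -0.0002
```

Request:
carry_out(deltas=[{"hand": 50, "dp": [-0.4, 0, 0.1], "spin": 0}, {"hand": 50, "dp": [-0.797, 0.001, 0.3], "spin": 0}, {"hand": 50, "dp": [-0.797, 0.001, 0.3], "spin": 0}, {"hand": 50, "dp": [-0.797, 0.001, 0.3], "spin": 0}, {"hand": 50, "dp": [-0.797, 0.001, 0.3], "spin": 0}, {"hand": 50, "dp": [-0.797, 0.001, 0.45], "spin": 0}, {"hand": 50, "dp": [-0.797, 0.001, 0.54], "spin": 0}, {"hand": 50, "dp": [-0.797, 0.001, 0.585], "spin": 0}, {"hand": 50, "dp": [-0.797, 0.001, 0.585], "spin": 0}, {"hand": 50, "dp": [-0.797, 0.001, 0.585], "spin": 0}])

```text
time: 9.75
ee_pos: [0.5957, -0.0665, 0.0555]
eef_rot: [0.671, 0.741, 0.0, 0.0]
ft_force: [0.5, 0.1, 0.3]
width: 0.0502
grip_force: 0.0
```

```bash
python3 -c "
from h import *
go((.5951,-.0669,.053,5.7))"
```

```text
t 9.75 pos [ 0.5957 -0.0665  0.0555] yaw 5.71 tilt [-0.0002  0.001 ] F [0.55 0.13 0.31] w 0.0502 g 0.0
dp [-0.0015, -0.0027, 0.0098] spin 0.0
```

Request:
carry_out(deltas=[{"hand": 50, "dp": [0, 0, 0.008], "spin": 0}, {"hand": 15, "dp": [0, 0, 0.008], "spin": 0}, {"hand": 15, "dp": [0, 0, 0.008], "spin": 0}, {"hand": 15, "dp": [0, 0, 0.008], "spin": 0}, {"hand": 15, "dp": [0, 0, 0.008], "spin": 0}, {"hand": 15, "dp": [0, 0.003, 0.008], "spin": 0}, {"hand": 15, "dp": [0, 0.005, 0.008], "spin": 0}, {"hand": 15, "dp": [-0.01, 0.005, 0.008], "spin": 0}, {"hand": 15, "dp": [-0.02, 0.005, 0.008], "spin": 0}, {"hand": 15, "dp": [-0.03, 0.005, 0.008], "spin": 0}, {"hand": 15, "dp": [-0.04, 0.005, 0.008], "spin": 0}, {"hand": 15, "dp": [-0.048, 0.005, 0.008], "spin": 0}, {"hand": 15, "dp": [-0.056, 0.005, 0.008], "spin": 0}, {"hand": 15, "dp": [-0.056, 0.005, 0.008], "spin": 0}], force=5)

```text
time: 11.15
ee_pos: [0.598, -0.0804, 0.0527]
eef_rot: [0.671, 0.741, -0.0, 0.0]
ft_force: [0.3, 0.9, 3.1]
width: 0.0218
grip_force: 5.0
```

```bash
python3 -c "
from h import *
go((*stand(1.5,32,.053),5.7));print(tolocal(read_state()['ee_pos']))"
```

```text
t 11.15 pos [ 0.598  -0.0804  0.0527] yaw 5.72 tilt [-0.0004  0.0003] F [0.31 0.87 3.12] w 0.0218 g 5.000162199139595
dp [-0.0315, 0.0009, -0.0014] spin 0.0001
[ 1.27973271 39.86512296]
```

Request:
carry_out(deltas=[{"hand": 15, "dp": [-0.006, 0, -0.001], "spin": 0}, {"hand": 15, "dp": [-0.012, 0, -0.001], "spin": 0}, {"hand": 15, "dp": [-0.016, 0, -0.001], "spin": 0}, {"hand": 15, "dp": [-0.02, 0, -0.001], "spin": 0}, {"hand": 15, "dp": [-0.022, 0, -0.001], "spin": 0}, {"hand": 15, "dp": [-0.024, 0, -0.001], "spin": 0}, {"hand": 15, "dp": [-0.024, 0, -0.001], "spin": 0}])

```text
time: 11.85
ee_pos: [0.5983, -0.0862, 0.0527]
eef_rot: [0.671, 0.742, -0.0, 0.0]
ft_force: [0.2, -1.4, -0.5]
width: 0.022
grip_force: 5.0
```

Request:
carry_out(deltas=[{"hand": 15, "dp": [-0.002, 0, 0], "spin": 0}, {"hand": 15, "dp": [-0.004, 0, 0], "spin": 0}, {"hand": 15, "dp": [-0.004, 0, 0], "spin": 0}])

```text
time: 12.15
ee_pos: [0.5985, -0.0871, 0.0527]
eef_rot: [0.671, 0.742, -0.0, 0.0]
ft_force: [0.1, 0.1, -0.9]
width: 0.0221
grip_force: 5.0
```

Request:
carry_out(deltas=[{"hand": 15, "dp": [-0.002, 0, 0], "spin": 0}, {"hand": 15, "dp": [-0.004, 0, 0], "spin": 0}, {"hand": 15, "dp": [-0.004, 0, 0], "spin": 0}])

```text
time: 12.45
ee_pos: [0.5986, -0.0876, 0.0528]
eef_rot: [0.671, 0.742, 0.0, -0.0]
ft_force: [-0.5, 1.2, -1.6]
width: 0.022
grip_force: 5.0
```

Request:
carry_out(deltas=[{"hand": 15, "dp": [-0.002, 0, 0], "spin": 0}, {"hand": 15, "dp": [-0.002, 0, 0], "spin": 0}])

```text
time: 12.65
ee_pos: [0.5986, -0.0876, 0.0528]
eef_rot: [0.671, 0.742, 0.0, -0.0]
ft_force: [-1.4, 3.6, -1.2]
width: 0.0221
grip_force: 5.0
```

Request:
carry_out(deltas=[{"hand": 15, "dp": [-0.002, 0, 0], "spin": 0}, {"hand": 15, "dp": [-0.002, 0, 0], "spin": 0}])

```text
time: 12.85
ee_pos: [0.5986, -0.0877, 0.0528]
eef_rot: [0.67, 0.742, 0.0, -0.001]
ft_force: [-1.6, 4.6, -1.1]
width: 0.0223
grip_force: 5.0
```

Request:
carry_out(deltas=[{"hand": 15, "dp": [-0.002, 0, 0], "spin": 0}, {"hand": 15, "dp": [-0.002, 0, 0], "spin": 0}])

```text
time: 13.05
ee_pos: [0.5986, -0.0879, 0.0528]
eef_rot: [0.67, 0.742, 0.0, -0.001]
ft_force: [-1.2, 6.2, -1.4]
width: 0.022
grip_force: 5.0
```

Request:
carry_out(deltas=[{"hand": 15, "dp": [0, 0, 0.002], "spin": 0}, {"hand": 15, "dp": [0, 0, 0.002], "spin": 0}, {"hand": 26, "dp": [0, 0, 0.002], "spin": 0}, {"hand": 30, "dp": [0, 0, 0.002], "spin": 0}, {"hand": 50, "dp": [0.001, 0, 0.002], "spin": 0}, {"hand": 50, "dp": [0.001, 0, 0], "spin": 0}, {"hand": 50, "dp": [0.002, 0, -0.1], "spin": 0}, {"hand": 50, "dp": [0.002, 0, -0.3], "spin": 0}, {"hand": 50, "dp": [0.3, 0, -0.5], "spin": 0}, {"hand": 50, "dp": [0.5, 0, -0.6], "spin": 0}, {"hand": 50, "dp": [0.8, 0, -0.6], "spin": 0}, {"hand": 50, "dp": [0.8, 0, -0.6], "spin": 0}, {"hand": 50, "dp": [0.8, 0, -0.6], "spin": 0}, {"hand": 50, "dp": [0.8, 0, -0.6], "spin": 0}])

```text
time: 14.45
ee_pos: [0.5783, 0.1132, 0.2037]
eef_rot: [0.669, 0.743, 0.001, 0.0]
ft_force: [-0.4, -0.3, -0.4]
width: 0.0504
grip_force: 0.0
```

```bash
python3 -c "
from h import *
T=camera('top')[:,:,::-1].copy();S=camera('side')[:,:,::-1].copy()
cv2.imwrite('pics/top4.png',T);cv2.imwrite('pics/side4.png',S)
cv2.imwrite('pics/s4.png',np.hstack([crop(T,333,183,88,70,5),crop(S,290,145,70,70,5)]))
go((.6,.1,.2,5.7))"
```

```text
t 14.55 pos [0.579  0.1084 0.2025] yaw 5.71 tilt [-0.001  -0.0002] F [ 0.22 -1.07 -0.21] w 0.0501 g 0.0
dp [-0.0419, 0.08, 0.0099] spin 0.0
```

View pics/s4.png

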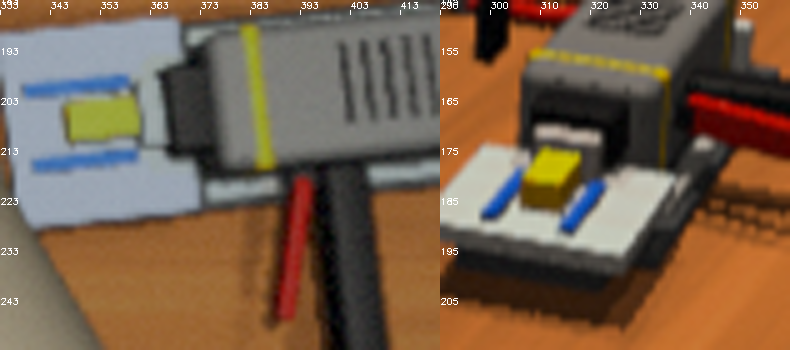

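The bar is seated against the nose: at top pixel (361,206) there is no gap and the pin is hidden. It sits between the stops. Next comes the grip and trigger.

```bash
python3 -c "
from h import *
s=read_state();print(s['joint_positions'].round(2))
T=lambda x,y:(333+x/5-.4,183+y/5-.4)
t=lambda q,z:tolocal(px2w('top',T(*q),z)).round(1)
print('bar',[t(q,.063) for q in((64,103),(137,96),(70,143),(140,137))])
go((.50,.0,.2,50),(*stand(-95,-79,.17),95.7))"
```

```text
[ 0.43  0.39 -0.88  1.55  0.31  1.34 -0.38]
bar [array([11.6, 52.3]), array([11.1, 11.2]), array([-10.9,  51.7]), array([-11.8,  12.4])]
t 14.55 pos [0.579  0.1084 0.2025] yaw 5.71 tilt [-0.001  -0.0002] F [ 0.22 -1.07 -0.21] w 0.0501 g 0.0
dp [-0.4001, -0.3577, 0.0104] spin -0.2461
dp [-1.2343, -0.3849, 0.1312] spin -0.5
```

Request:
carry_out(deltas=[{"hand": 74, "dp": [-0.6, -0.3, 0], "spin": 0.25}, {"hand": 74, "dp": [-0.6, -0.3, 0], "spin": 0.25}, {"hand": 74, "dp": [-0.6, -0.3, 0], "spin": 0.25}, {"hand": 74, "dp": [-0.6, -0.3, 0], "spin": 0.25}, {"hand": 74, "dp": [-1, -0.38, 0.05], "spin": 0.5}, {"hand": 74, "dp": [-1, -0.38, 0.05], "spin": 0.5}, {"hand": 74, "dp": [-1, -0.38, 0.05], "spin": 0.5}, {"hand": 74, "dp": [-1, -0.38, 0.05], "spin": 0.5}, {"hand": 74, "dp": [-1, -0.38, 0.05], "spin": 0.5}, {"hand": 74, "dp": [-1, -0.38, 0.05], "spin": 0.5}, {"hand": 74, "dp": [-1, -0.38, 0.05], "spin": 0.5}, {"hand": 74, "dp": [-1, -0.38, 0.05], "spin": 0.5}, {"hand": 74, "dp": [-1, -0.38, 0.05], "spin": 0.5}], force=25)

```text
time: 15.85
ee_pos: [0.5088, -0.1501, 0.19]
eef_rot: [0.999, 0.05, -0.0, 0.0]
ft_force: [0.5, -0.4, -0.0]
width: 0.0743
grip_force: 0.0
```

```bash
python3 -c "
from h import *
go((*stand(-95,-79,.12),95.7))"
```

```text
t 15.85 pos [ 0.5088 -0.1501  0.19  ] yaw -84.25 tilt [-0.0006  0.0001] F [ 0.45 -0.43 -0.01] w 0.0743 g 0.0
dp [-0.0024, 0.2334, 0.28] spin 0.0003
```

Request:
carry_out(deltas=[{"hand": 74, "dp": [-0.002, 0.233, 0], "spin": 0}, {"hand": 74, "dp": [-0.002, 0.233, 0.1], "spin": 0}, {"hand": 74, "dp": [-0.002, 0.233, 0.28], "spin": 0}, {"hand": 74, "dp": [-0.002, 0.233, 0.36], "spin": 0}, {"hand": 74, "dp": [-0.002, 0.233, 0.36], "spin": 0}, {"hand": 74, "dp": [-0.002, 0.233, 0.36], "spin": 0}])

```text
time: 16.45
ee_pos: [0.5148, -0.2071, 0.101]
eef_rot: [0.999, 0.05, 0.0, 0.0]
ft_force: [-0.0, -0.7, 1.1]
width: 0.074
grip_force: 0.0
```

```bash
python3 -c "
from h import *
S=camera('side')[:,:,::-1].copy();cv2.imwrite('pics/s5.png',crop(S,280,90,120,110,5))
go((*stand(-95,-79,.042),95.7))"
```

```text
t 16.5 pos [ 0.5154 -0.2071  0.1017] yaw -84.23 tilt [0.0016 0.0009] F [-0.08 -0.11  0.72] w 0.0742 g 0.0
dp [-0.0063, 0.0034, 0.239] spin 0.0004
```

View pics/s5.png

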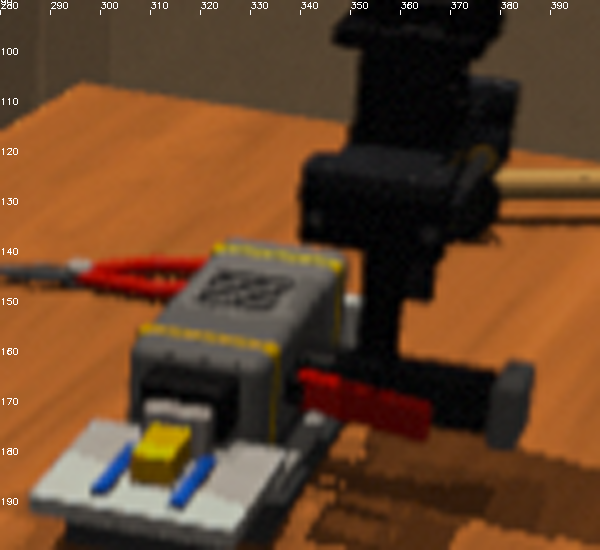

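The side view shows the front finger above and in front of the trigger, at about (357,155), with the bar still at the nose. Descending slowly with the hand at 80 mm.

Request:
carry_out(deltas=[{"hand": 80, "dp": [-0.004, 0.003, 0], "spin": 0}, {"hand": 80, "dp": [-0.004, 0.003, 0.04], "spin": 0}, {"hand": 80, "dp": [-0.004, 0.003, 0.08], "spin": 0}, {"hand": 80, "dp": [-0.004, 0.003, 0.1], "spin": 0}, {"hand": 80, "dp": [-0.004, 0.003, 0.12], "spin": 0}])

```text
time: 17.0
ee_pos: [0.5134, -0.2073, 0.0695]
eef_rot: [0.999, 0.05, -0.0, -0.0]
ft_force: [1.1, 0.4, -0.1]
width: 0.0798
grip_force: 0.0
```

Request:
carry_out(deltas=[{"hand": 80, "dp": [0, 0, 0.03], "spin": 0}, {"hand": 80, "dp": [0, 0, 0.06], "spin": 0}, {"hand": 80, "dp": [0, 0, 0.09], "spin": 0}, {"hand": 80, "dp": [0, 0, 0.115], "spin": 0}, {"hand": 80, "dp": [0, 0, 0.115], "spin": 0}])

```text
time: 17.5
ee_pos: [0.5131, -0.2073, 0.0405]
eef_rot: [0.999, 0.05, -0.001, -0.0]
ft_force: [0.2, 0.6, 0.1]
width: 0.0799
grip_force: 0.0
```

```bash
python3 -c "
from h import *
go((*stand(-95,-79,.042),95.7));print(tolocal(read_state()['ee_pos']))"
```

```text
t 17.5 pos [ 0.5131 -0.2073  0.0405] yaw -84.26 tilt [-0.0013 -0.0008] F [0.22 0.57 0.14] w 0.0799 g 0.0
dp [0.003, 0.0041, -0.0061] spin 0.0002
[-95.75740826 -77.97290348]
```

Request:
carry_out(deltas=[{"hand": 80, "dp": [0, -0.008, 0], "spin": 0}, {"hand": 80, "dp": [0, -0.014, 0], "spin": 0}, {"hand": 80, "dp": [0, -0.014, 0], "spin": 0}])

```text
time: 17.8
ee_pos: [0.5136, -0.2037, 0.0419]
eef_rot: [0.999, 0.05, 0.0, 0.0]
ft_force: [-0.1, 0.7, 1.0]
width: 0.0795
grip_force: 0.0
```

Request:
carry_out(deltas=[{"hand": 80, "dp": [0, -0.004, 0], "spin": 0}, {"hand": 80, "dp": [0, -0.004, 0], "spin": 0}])

```text
time: 18.0
ee_pos: [0.5133, -0.203, 0.0417]
eef_rot: [0.999, 0.05, 0.0, 0.0]
ft_force: [-0.3, 0.1, -0.1]
width: 0.08
grip_force: 0.0
```

Request:
carry_out(deltas=[{"hand": 80, "dp": [0, -0.004, 0], "spin": 0}, {"hand": 80, "dp": [0, -0.004, 0], "spin": 0}])

```text
time: 18.2
ee_pos: [0.5132, -0.2019, 0.0416]
eef_rot: [0.999, 0.05, 0.0, 0.0]
ft_force: [0.2, 0.0, 1.0]
width: 0.0802
grip_force: 0.0
```

Request:
carry_out(deltas=[{"hand": 80, "dp": [0, -0.003, 0], "spin": 0}, {"hand": 80, "dp": [0, -0.003, 0], "spin": 0}])

```text
time: 18.4
ee_pos: [0.5131, -0.2012, 0.0415]
eef_rot: [0.999, 0.05, -0.0, 0.0]
ft_force: [0.7, 0.0, -0.1]
width: 0.0801
grip_force: 0.0
```

Request:
carry_out(deltas=[{"hand": 80, "dp": [0, -0.003, 0], "spin": 0}, {"hand": 80, "dp": [0, -0.003, 0], "spin": 0}])

```text
time: 18.6
ee_pos: [0.513, -0.2004, 0.0416]
eef_rot: [0.999, 0.05, 0.0, 0.0]
ft_force: [0.3, -0.2, 0.1]
width: 0.0799
grip_force: 0.0
```

Request:
carry_out(deltas=[{"hand": 80, "dp": [0, -0.003, 0], "spin": 0}, {"hand": 80, "dp": [0, -0.003, 0], "spin": 0}])

```text
time: 18.8
ee_pos: [0.5129, -0.2001, 0.0416]
eef_rot: [0.999, 0.05, 0.0, 0.0]
ft_force: [0.5, -1.4, -0.9]
width: 0.0803
grip_force: 0.8
```

Request:
carry_out(deltas=[{"hand": 78, "dp": [0, 0.004, 0], "spin": 0}, {"hand": 76, "dp": [0, 0.008, 0], "spin": 0}, {"hand": 74, "dp": [0, 0.012, 0], "spin": 0}, {"hand": 72, "dp": [0, 0.016, 0], "spin": 0}, {"hand": 70, "dp": [0, 0.02, 0], "spin": 0}, {"hand": 68, "dp": [0, 0.024, 0], "spin": 0}, {"hand": 66, "dp": [0, 0.028, 0], "spin": 0}, {"hand": 64, "dp": [0, 0.032, 0], "spin": 0}, {"hand": 62, "dp": [0, 0.036, 0], "spin": 0}, {"hand": 60, "dp": [0, 0.04, 0], "spin": 0}, {"hand": 58, "dp": [0, 0.044, 0], "spin": 0}, {"hand": 58, "dp": [0, 0.044, 0], "spin": 0}])

```text
time: 20.0
ee_pos: [0.514, -0.2109, 0.0415]
eef_rot: [0.999, 0.05, 0.0, 0.0]
ft_force: [0.4, 0.3, -0.3]
width: 0.0585
grip_force: 0.0
```

```bash
python3 -c "
from h import *
go((*stand(-95,-82,.042),95.7));s=read_state();print(tolocal([.5129,-.2001,0]),tolocal(s['ee_pos']))"
```

```text
t 20.0 pos [ 0.514  -0.2109  0.0415] yaw -84.27 tilt [0.     0.0001] F [ 0.39  0.35 -0.31] w 0.0585 g 0.0
dp [0.001, 0.0012, -0.0018] spin 0.0002
[-95.27435519 -70.82123441] [-95.24740461 -81.70654842]
```

Request:
carry_out(deltas=[{"hand": 56, "dp": [0, 0.004, 0], "spin": 0}, {"hand": 54, "dp": [0, 0.008, 0], "spin": 0}, {"hand": 53, "dp": [0, 0.01, 0], "spin": 0}, {"hand": 52, "dp": [0, 0.012, 0], "spin": 0}, {"hand": 51, "dp": [0, 0.014, 0], "spin": 0}, {"hand": 50, "dp": [0, 0.016, 0], "spin": 0}, {"hand": 50, "dp": [0, 0.016, 0], "spin": 0}])

```text
time: 20.7
ee_pos: [0.5143, -0.2148, 0.0415]
eef_rot: [0.999, 0.05, -0.0, 0.0]
ft_force: [-1.2, 0.0, 0.6]
width: 0.0507
grip_force: 7.8
```

Request:
carry_out(deltas=[{"hand": 49, "dp": [0, 0.002, 0], "spin": 0}, {"hand": 48, "dp": [0, 0.004, 0], "spin": 0}, {"hand": 47, "dp": [0, 0.006, 0], "spin": 0}, {"hand": 46, "dp": [0, 0.008, 0], "spin": 0}, {"hand": 45, "dp": [0, 0.01, 0], "spin": 0}, {"hand": 44, "dp": [0, 0.012, 0], "spin": 0}, {"hand": 43, "dp": [0, 0.014, 0], "spin": 0}, {"hand": 42, "dp": [0, 0.016, 0], "spin": 0}, {"hand": 42, "dp": [0, 0.016, 0], "spin": 0}])

```text
time: 21.6
ee_pos: [0.5147, -0.2188, 0.0415]
eef_rot: [0.999, 0.05, -0.0, 0.0]
ft_force: [-1.9, 1.7, 0.5]
width: 0.0429
grip_force: 11.0
```

Request:
carry_out(deltas=[{"hand": 41, "dp": [0, 0.002, 0], "spin": 0}, {"hand": 39, "dp": [0, 0.002, 0], "spin": 0}, {"hand": 38, "dp": [0, 0.002, 0], "spin": 0}, {"hand": 38, "dp": [0, 0.002, 0], "spin": 0}])

```text
time: 22.0
ee_pos: [0.5147, -0.2196, 0.0415]
eef_rot: [0.999, 0.05, -0.0, 0.0]
ft_force: [-1.6, -1.6, 0.9]
width: 0.0404
grip_force: 25.0
```

Request:
carry_out(deltas=[{"hand": 38, "dp": [0, 0, 0]}, {"hand": 38, "dp": [0, 0, 0]}, {"hand": 38, "dp": [0, 0, 0]}, {"hand": 38, "dp": [0, 0, 0]}, {"hand": 38, "dp": [0, 0, 0]}, {"hand": 38, "dp": [0, 0, 0]}, {"hand": 38, "dp": [0, 0, 0]}, {"hand": 38, "dp": [0, 0, 0]}, {"hand": 38, "dp": [0, 0, 0]}, {"hand": 38, "dp": [0, 0, 0]}, {"hand": 38, "dp": [0, 0, 0]}, {"hand": 38, "dp": [0, 0, 0]}, {"hand": 38, "dp": [0, 0, 0]}, {"hand": 38, "dp": [0, 0, 0]}, {"hand": 38, "dp": [0, 0, 0]}, {"hand": 38, "dp": [0, 0, 0]}, {"hand": 38, "dp": [0, 0, 0]}, {"hand": 38, "dp": [0, 0, 0]}, {"hand": 38, "dp": [0, 0, 0]}, {"hand": 38, "dp": [0, 0, 0]}])

```text
schema error: expected keys hand, dp, spin
```

Request:
carry_out(deltas=[{"hand": 38, "dp": [0, 0, 0]}, {"hand": 38, "dp": [0, 0, 0]}, {"hand": 38, "dp": [0, 0, 0]}, {"hand": 38, "dp": [0, 0, 0]}])

```text
schema error: expected keys hand, dp, spin
```

Request:
carry_out(deltas=[{"hand": 41, "dp": [0, 0, 0]}, {"hand": 43, "dp": [0, -0.004, 0]}, {"hand": 45, "dp": [0, -0.008, 0]}, {"hand": 47, "dp": [0, -0.012, 0]}, {"hand": 49, "dp": [0, -0.016, 0]}, {"hand": 51, "dp": [0, -0.02, 0]}, {"hand": 53, "dp": [0, -0.024, 0]}, {"hand": 55, "dp": [0, -0.028, 0]}, {"hand": 57, "dp": [0, -0.03, 0]}, {"hand": 60, "dp": [0, -0.032, 0]}, {"hand": 66, "dp": [0, -0.038, 0]}, {"hand": 72, "dp": [0, -0.045, 0]}, {"hand": 78, "dp": [0, -0.05, 0]}, {"hand": 78, "dp": [0, -0.05, 0]}])

```text
schema error: expected keys hand, dp, spin
```

Request:
carry_out(deltas=[{"hand": 38, "dp": [0, 0, 0], "spin": 0}, {"hand": 38, "dp": [0, 0, 0], "spin": 0}, {"hand": 38, "dp": [0, 0, 0], "spin": 0}, {"hand": 38, "dp": [0, 0, 0], "spin": 0}, {"hand": 38, "dp": [0, 0, 0], "spin": 0}, {"hand": 38, "dp": [0, 0, 0], "spin": 0}, {"hand": 38, "dp": [0, 0, 0], "spin": 0}, {"hand": 38, "dp": [0, 0, 0], "spin": 0}, {"hand": 38, "dp": [0, 0, 0], "spin": 0}, {"hand": 38, "dp": [0, 0, 0], "spin": 0}, {"hand": 38, "dp": [0, 0, 0], "spin": 0}, {"hand": 38, "dp": [0, 0, 0], "spin": 0}, {"hand": 38, "dp": [0, 0, 0], "spin": 0}, {"hand": 38, "dp": [0, 0, 0], "spin": 0}, {"hand": 38, "dp": [0, 0, 0], "spin": 0}, {"hand": 38, "dp": [0, 0, 0], "spin": 0}, {"hand": 38, "dp": [0, 0, 0], "spin": 0}, {"hand": 38, "dp": [0, 0, 0], "spin": 0}, {"hand": 38, "dp": [0, 0, 0], "spin": 0}, {"hand": 38, "dp": [0, 0, 0], "spin": 0}])

```text
time: 24.0
ee_pos: [0.5147, -0.2196, 0.0415]
eef_rot: [0.999, 0.05, -0.0, 0.0]
ft_force: [-3.5, -4.2, -0.9]
width: 0.0406
grip_force: 25.0
```

Request:
carry_out(deltas=[{"hand": 38, "dp": [0, 0, 0], "spin": 0}, {"hand": 38, "dp": [0, 0, 0], "spin": 0}, {"hand": 38, "dp": [0, 0, 0], "spin": 0}])

```text
time: 24.3
ee_pos: [0.5147, -0.2196, 0.0415]
eef_rot: [0.999, 0.05, -0.0, 0.0]
ft_force: [-2.3, -4.6, -1.6]
width: 0.04
grip_force: 25.0
```

Request:
carry_out(deltas=[{"hand": 41, "dp": [0, 0, 0], "spin": 0}, {"hand": 43, "dp": [0, -0.004, 0], "spin": 0}, {"hand": 45, "dp": [0, -0.008, 0], "spin": 0}, {"hand": 47, "dp": [0, -0.012, 0], "spin": 0}, {"hand": 49, "dp": [0, -0.016, 0], "spin": 0}, {"hand": 51, "dp": [0, -0.02, 0], "spin": 0}, {"hand": 53, "dp": [0, -0.024, 0], "spin": 0}, {"hand": 55, "dp": [0, -0.028, 0], "spin": 0}, {"hand": 57, "dp": [0, -0.03, 0], "spin": 0}, {"hand": 60, "dp": [0, -0.032, 0], "spin": 0}, {"hand": 66, "dp": [0, -0.038, 0], "spin": 0}, {"hand": 72, "dp": [0, -0.045, 0], "spin": 0}, {"hand": 78, "dp": [0, -0.05, 0], "spin": 0}, {"hand": 78, "dp": [0, -0.05, 0], "spin": 0}])

```text
time: 25.7
ee_pos: [0.5138, -0.2061, 0.0417]
eef_rot: [0.999, 0.05, 0.0, -0.0]
ft_force: [-0.5, 0.2, 0.2]
width: 0.076
grip_force: 0.0
```

Released. Now I'll lift clear, retreat and check.

Request:
carry_out(deltas=[{"hand": 78, "dp": [0, 0, -0.1], "spin": 0}, {"hand": 78, "dp": [0, 0, -0.3], "spin": 0}, {"hand": 78, "dp": [0, 0, -0.6], "spin": 0}, {"hand": 78, "dp": [0, 0, -0.7], "spin": 0}, {"hand": 78, "dp": [-0.2, 0.8, -0.7], "spin": 0}, {"hand": 78, "dp": [-0.2, 0.8, -0.7], "spin": 0}, {"hand": 78, "dp": [-0.2, 0.8, -0.7], "spin": 0}, {"hand": 78, "dp": [-0.2, 0.8, -0.7], "spin": 0}, {"hand": 78, "dp": [-0.2, 0.8, -0.7], "spin": 0}, {"hand": 78, "dp": [-0.2, 0.8, -0.7], "spin": 0}])

```text
time: 26.7
ee_pos: [0.4829, -0.4125, 0.2159]
eef_rot: [0.999, 0.048, -0.0, -0.0]
ft_force: [0.5, 0.7, 0.4]
width: 0.0779
grip_force: 0.0
```

```bash
python3 -c "
from h import *
T=camera('top')[:,:,::-1].copy();S=camera('side')[:,:,::-1].copy()
cv2.imwrite('pics/s6.png',np.hstack([crop(T,333,183,88,80,5),crop(S,290,145,70,80,5)]))
d=cv2.absdiff(S,cv2.imread('pics/side4.png')).max(2); print('diff side stage',d[165:200,285:335].max(),'bars',d[250:320,250:335].max())
print(read_state()['ee_pos'])"
```

```text
diff side stage 20 bars 20
[ 0.48456174 -0.40934334  0.21652833]
```

View pics/s6.png

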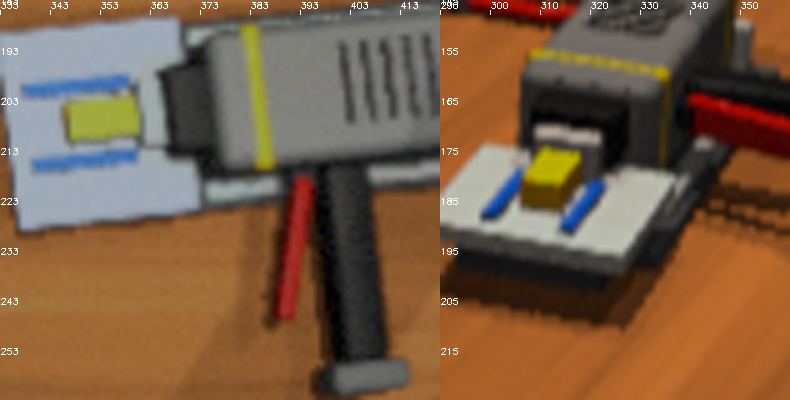

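The bar is unmoved, seated at the nose at top pixel (361,206). The trigger is released, with its tip at (390,246), and nothing is being touched.

```bash
python3 -c "
from bench import *
print(close_job())"
```

```text
the job is handed in; nothing more can be done
None
```

The job is handed in at about 27 s: the gold bar lies flat and centred against the nose, pushed in with at most about 6.5 N, the trigger was held home for over two seconds and released, and the final pictures show the bar unmoved (no verdict came back).

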